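Ready the ice bucket: draw it out, click its carry handle upright, carry it to the tray

ROBOT

A 6-joint arm with a two-finger parallel gripper is mounted at the origin on the work surface. World frame = base frame: x ahead of the robot, y to its left, z up, the work surface at z = 0. Lengths are in m, angles in rad, forces in N, time in s.
With the tool pointing down it reaches from about 0.25 to 0.775 m from the base axis. Payload 4 kg.
Tool frame: the origin (TCP) lies on the centre line of the jaws, within the pads' length; the fingertips stand 22 mm ahead of it and the grasp point (between the pads) lies 3 mm ahead of it; z points along the fingers, y is the direction in which the jaws open and shut (so a half turn about z gives the same grasp; the last joint's range is limited). The gripper opens to 94 mm and grips with 3 to 60 N. Pads are 16 mm wide; open, the fingers measure 119 mm over their backs; the gripper's body (75 mm by 177 mm) begins 78 mm behind the grasp point.
Start: joints at [-1.431, 0.087, 1.371, -0, 1.684, -0.103], TCP at [0.132, -0.534, 0.228] pointing down, gripper open.
Joint ranges: [-3.1, 3.1], [-0.76, 2.03], [0.27, 2.55], [-1.08, 4.22], [0.17, 2.65], [-2.57, 2.57]. Speed limits (rad/s): [2.79, 2.79, 3.14, 3.14, 3.14, 3.14].

INTERFACE

Orientations are given as [roll, pitch, yaw] about the fixed x, y, z axes, in that order (R = Rz(yaw) Ry(pitch) Rx(roll)).
In Python, from bench import robot gives the robot as it stands. The module is installed in compiled form; this text tells all that it offers.
- The arm moves only by the shell command python3 -m inch 'ROWS'. ROWS is JSON, a list of rows, each an object with "linear": the shift along the world's x, y, z scaled (see below), a list of three; "twist": the turn about the world's z scaled (see below); "gripper": the opening, from 0 (shut) to 1 (fully open). In form: [{"linear": [x, y, z], "twist": twist, "gripper": gripper}, ...]. A call has 1 to 10 rows; each row is the pose to reach, as a shift and turn from the pose commanded when the call began; what a row does not reach only later rows make up. The controller multiplies each number of a shift by 0.1 m and each number of a turn by 60 degrees. A row lasts 1/12 s, in which the tool goes at most 41.7 mm and 7.16 degrees, less where a joint would pass 70% of its speed; a pose out of reach is approached as far as the arm can. A call with a number of a shift or a turn outside -1 to 1 is refused whole. A call with a gripper value outside its range is refused whole. The fingers move at their own pace and stop on an object; the grip force is fixed at half the most. Time passes only in rows, so rows that repeat a pose let the fingers close. It gives the time, the measured TCP pose, the force and the opening at its end, in the units of the state.
- robot.get_obs(): the state, without advancing time (a new reading comes with each control period).
- robot.snapshot(name): name is "side" or "top"; returns a dict with "image" (384x512x3 uint8, red, green, blue), "depth" (384x512 float32, m along the optical axis (not along the pixel's ray), 0 where there is no reading), "mtx" (3x3 intrinsics, pixels), "k1" (the pictures are not rectified: a ray, as slopes to the right and down, at radius r is drawn at 1 + k1 r^2 times it, then the intrinsics apply), "rvec" (rotation vector, rad) and "tvec" (3), from world to camera coordinates, as OpenCV has them. Camera axes: x right, y down, z forward; pixel columns grow to the right and rows downward; lengths in m; the calibration is good to about 2 mm. A picture is of the moment at which its call begins.
- robot.close_job(): hands the job in, once; it reports no verdict.
The state is a dict: "time": time; "joint_positions": joint angles; "qvel": joint speeds; "joint_torque": joint torques, N m; "tool_pos": TCP position; "ee_rot": TCP orientation; "wrist_force": force on the tool from outside, world axes, zero at the start; "wrist_torque": the same for the moment, N m; "width": finger opening in m.
Only numpy, scipy, OpenCV 4.12 (cv2) and the standard library are available. Lean on these libraries where they do the work, as an engineer would, in place of code of your own. Each camera call takes 0.05 s, during which the arm holds its last target.

TASK

Draw the steel ice bucket out from under the glass shelf until it stands well clear in front of it on the counter, and swing its folded carry handle up until it clicks into its upright detent. Then lift the bucket by that handle and set it down gently, flat inside the serving tray, on the half left free by the two tumblers, and let go with the handle standing upright by itself. Never tip the bucket, knock the glass shelf, or move the tumblers, the water bottle or the canister.

Things in the scene. Friction and masses are not known exactly. Their poses are not given: they have to be found in the camera images.
- ice_bucket: Steel ice bucket, lid fixed on, 0.78 to 0.96 kg in all: drum 132 mm in diameter to 120 mm up, domed lid to 150, knob to 178; smooth black foot, 124 mm in diameter (friction about 0.3). The carry handle hinges on its sides, 98 mm above the underside. Origin: centre of the underside; z up, y along the hinge axis, -x to the side where the folded handle lies. Starts half under the shelf.
- carry_handle: The bucket's carry handle, a steel strap 14 mm wide, 164 mm over the hinges, with a round wooden grip sleeve across its end that turns freely on its rod, 114 mm from the hinge axis. Origin: middle of the hinge axis; -x points to the grip, y along the hinge axis. Folded, 40 mm of room lies between grip and drum; upright, the grip's axis is 212 mm above the bucket's underside, over the knob.
- handle_swing (a joint): Handle angle, rad: 0 folded (level, out to the bucket's -x side), grows as the grip rises, 1.571 upright against its stop. Starts at 0 to 0.35. The stiff hinge (0.045 N m) stays where left. A sprung detent ball resists from 1.05 on (1 to 2 N at the grip), its hump is at 1.34; past about 1.47 the handle snaps up and is held. Much more than 2 N across the grip tips the bucket.
- handle_grip (a point): Middle of the handle's round wooden grip sleeve (16 mm in diameter, 76 mm long along the handle's y axis). The sleeve turns freely about its own axis, so a firm pinch does not hinder the swing.
- glass_shelf: Clear glass shelf, fixed on the counter: board 200 (x) by 520 (y) by 8 mm, underside 210 mm up, on thin steel posts at its ends (y = -245 and 245 mm); three fixed black mugs on it, tops at 318 mm. Origin: on the counter under the board's centre; x points away from the robot, the front edge is at x = -100 mm. The upright handle does not fit under it.
- serving_tray: Dark wooden serving tray, fixed, 190 (x) by 320 (y) mm; floor 6 mm thick, rim 18 mm high and 6 mm thick. Origin: centre of its underside. The two tumblers stand at its -y end (about y = -105 mm); the +y half is free.
- tray_free (a point): Point on the tray's floor in the middle of the free half: 65 mm from the tray's centre along its y axis, 6 mm above the counter.
- tumbler_a: Glass tumbler standing at the -y end of the tray, 68 mm in diameter at the rim, 90 mm high. Origin: centre of the underside. Leave alone.
- tumbler_b: The second tumbler, same size, beside the first. Leave alone.
- water_bottle: Clear water bottle, 66 mm in diameter, 195 mm high, standing under the shelf to one side of the bucket. Origin: centre of the underside. Leave alone.
- canister: Clear cylindrical canister of coffee capsules with a black lid, 88 mm in diameter, 164 mm high, standing under the shelf to the other side of the bucket. Origin: centre of the underside. Leave alone.
Things that resemble listed ones, but are neither listed nor needed, are in the scene too. There is more than one size of the ice_bucket; the job needs the middle-sized.

How it is judged:
By the outcome, as a careful person would: the job done as asked, in the order asked, and still so for the second after the job is handed in, with the robot touching nothing.
It also fails if it takes over 64 s, if anything falls off the work surface, if the arm or the gripper's body presses on something with over 40 N, if the wrist force passes 120 N, or if a joint passes its speed limit or range.

## Working session

There is one attempt and no reset: what is moved stays moved. The work goes in short steps, Python scripts to look and compute and a shell command to move; the robot and the scene stay as the last step left them, time stands still between calls to the robot, and variables do not carry over. Pictures are saved under pics/ and viewed, and the job is handed in when it is done.

```bash
mkdir -p pics; cat > h.py <<'E'
import numpy as np, cv2
from bench import robot
def snap(n,fn=None):
    s=robot.snapshot(n)
    if fn: cv2.imwrite('pics/'+fn,s['image'][:,:,::-1])
    return s
def cam(s):
    R,_=cv2.Rodrigues(np.array(s['rvec'],float)); t=np.array(s['tvec'],float).reshape(3)
    return R,t,np.array(s['mtx'],float),float(s['k1'])
def ray(s,u,v):
    R,t,K,k1=cam(s)
    p=cv2.undistortPoints(np.array([[[u,v]]],float),K,np.array([k1,0,0,0,0.]))[0,0]
    return -R.T@t, R.T@np.array([p[0],p[1],1.])
def onz(s,u,v,z):
    o,d=ray(s,u,v); return o+d*(z-o[2])/d[2]
def proj(s,P):
    R,t,K,k1=cam(s)
    return cv2.projectPoints(np.array(P,float).reshape(-1,3),R@np.eye(3) if 0 else np.array(s['rvec'],float),t,K,np.array([k1,0,0,0,0.]))[0].reshape(-1,2)
def cloud(s):
    R,t,K,k1=cam(s); d=s['depth']; h,w=d.shape
    uu,vv=np.meshgrid(np.arange(w),np.arange(h))
    p=cv2.undistortPoints(np.stack([uu,vv],-1).reshape(-1,1,2).astype(float),K,np.array([k1,0,0,0,0.])).reshape(h,w,2)
    X=np.dstack([p[...,0]*d,p[...,1]*d,d])
    W=(X-t)@R; W[d==0]=np.nan
    return W
def tri(s1,p1,s2,p2):
    o1,d1=ray(s1,*p1);o2,d2=ray(s2,*p2)
    A=np.stack([d1,-d2],1);x=np.linalg.lstsq(A,o2-o1,rcond=None)[0]
    a=o1+d1*x[0];b=o2+d2*x[1];return (a+b)/2,np.linalg.norm(a-b)
E
python3 - <<'E'
from h import *
for n in('side','top'):
    s=snap(n,n+'0.png'); R,t,K,k=cam(s); print(n,(-R.T@t).round(3),R[2].round(3),K[0,0],k)
o=robot.get_obs();print({k:np.round(v,3) for k,v in o.items()})
E
```

```text
side [-0.218 -0.932  1.011] [ 0.512  0.612 -0.603] 432.59277365056715 0.0241388353391962
top [ 0.496 -0.006  1.354] [ 0.065  0.013 -0.998] 438.6868044310237 -0.050040871751199666
{'time': np.float64(0.1), 'joint_positions': array([-1.431,  0.088,  1.372,  0.   ,  1.684, -0.103]), 'qvel': array([-0.001, -0.   , -0.003,  0.   , -0.001,  0.001]), 'joint_torque': array([ 2.0000e-03, -3.4125e+01, -3.0330e+01,  7.2000e-02,  3.0000e-02,
       -0.0000e+00]), 'tool_pos': array([ 0.132, -0.533,  0.226]), 'ee_rot': array([-3.14 , -0.   ,  0.243]), 'wrist_force': array([-0.249, -0.338, -0.537]), 'wrist_torque': array([ 0.001, -0.025,  0.044]), 'width': np.float64(0.094)}
```

```bash
sleep 0
```

```text
(no output)
```

View pics/side0.png

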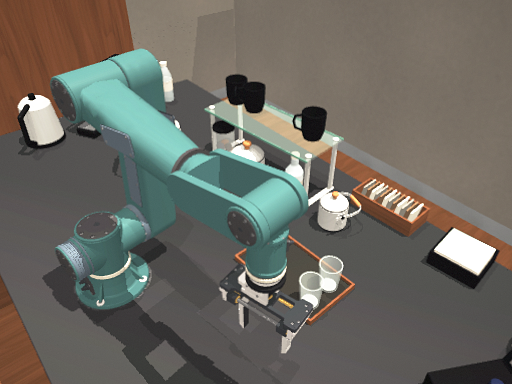

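View pics/top0.png

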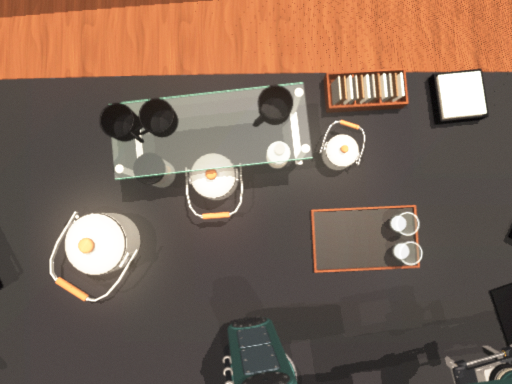

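Three buckets in the top view: large at (95,245), one half under the shelf at (212,177), and a small one at (342,150). The middle one is the middle-sized and half under the shelf, so it fits; I'll confirm it in an enlarged crop.

```bash
python3 - <<'E'
from h import *
s=snap('top')
c=cv2.resize(s['image'][70:290,100:320,::-1],None,fx=2.7,fy=2.7,interpolation=cv2.INTER_CUBIC); cv2.imwrite('pics/crop_t.png',c)
s2=snap('side')
c=cv2.resize(s2['image'][60:260,190:370,::-1],None,fx=2.9,fy=2.9,interpolation=cv2.INTER_CUBIC); cv2.imwrite('pics/crop_s.png',c)
hsv=cv2.cvtColor(s['image'],cv2.COLOR_RGB2HSV)
m=cv2.inRange(hsv,(8,120,120),(25,255,255)); m[:80]=0
n,l,st,ce=cv2.connectedComponentsWithStats(m)
W=cloud(s)
for i in range(1,n):
    if st[i,4]>15:
        pts=W[l==i]; print(st[i],ce[i].round(1),np.nanmedian(pts,0).round(3), cv2.minAreaRect(np.argwhere(l==i)[:,::-1].astype(np.float32)))
for p in [(212,177),(118,178),(310,160),(302,84),(110,105),(278,150),(150,165),(313,210),(416,207),(420,268),(315,271)]:
    print(p,W[p[1],p[0]].round(3),onz(s,*p,0.018).round(3),onz(s,*p,.218).round(3))
E
```

```text
[326  80  83  29 507] [364.1  99.1] [ 0.844 -0.324  0.057] ((367.0, 94.0), (28.0, 82.0), 90.0)
[343  80   3  19  20] [344.2  89.2] [ 0.872 -0.257  0.077] ((344.082763671875, 88.99311828613281), (18.103918075561523, 0.9965457916259766), 85.2363510131836)
[360  80   3  18  24] [361.2  88.3] [ 0.871 -0.308  0.075] ((361.2483215332031, 88.47932434082031), (17.107370376586914, 1.2456822395324707), 85.2363510131836)
[395  80   2  16  16] [395.4  87.5] [ 0.875 -0.41   0.078] ((395.3902282714844, 87.51219177246094), (15.018688201904297, 0.8834522366523743), 83.6598129272461)
[340 123  18   7  32] [348.8 125.7] [ 0.767 -0.273  0.073] ((348.61895751953125, 125.61351776123047), (18.012760162353516, 1.6909939050674438), 17.10272979736328)
[206 170  10   6  37] [210.2 171.8] [0.619 0.131 0.177] ((210.103759765625, 171.61318969726562), (4.258177280426025, 9.752598762512207), 74.05460357666016)
[311 205 109  68 752] [354.6 239. ] [ 0.422 -0.277  0.016] ((364.8350830078125, 238.3711395263672), (63.47990798950195, 105.98148345947266), 87.39744567871094)
[202 212  27   3  31] [214.8 212.6] [0.509 0.12
[... 885 characters left out ...]
(310, 160) [ 0.671 -0.16  -0.001] [ 0.669 -0.158  0.018] [ 0.643 -0.135  0.218]
(302, 84) [ 0.844 -0.118  0.221] [ 0.907 -0.138  0.018] [ 0.845 -0.118  0.218]
(110, 105) [0.771 0.357 0.318] [0.851 0.462 0.018] [0.798 0.392 0.218]
(278, 150) [ 0.67  -0.052  0.22 ] [ 0.701 -0.06   0.018] [ 0.67  -0.052  0.218]
(150, 165) [0.636 0.284 0.216] [0.66  0.335 0.018] [0.635 0.284 0.218]
(313, 210) [ 0.515 -0.164  0.017] [ 0.515 -0.164  0.018] [ 0.512 -0.14   0.218]
(416, 207) [ 0.521 -0.486 -0.004] [ 0.52  -0.479  0.018] [ 0.517 -0.408  0.218]
(420, 268) [ 0.333 -0.492 -0.003] [ 0.336 -0.485  0.018] [ 0.36  -0.413  0.218]
(315, 271) [ 0.331 -0.167  0.014] [ 0.331 -0.166  0.018] [ 0.356 -0.142  0.218]
```

View pics/crop_t.png

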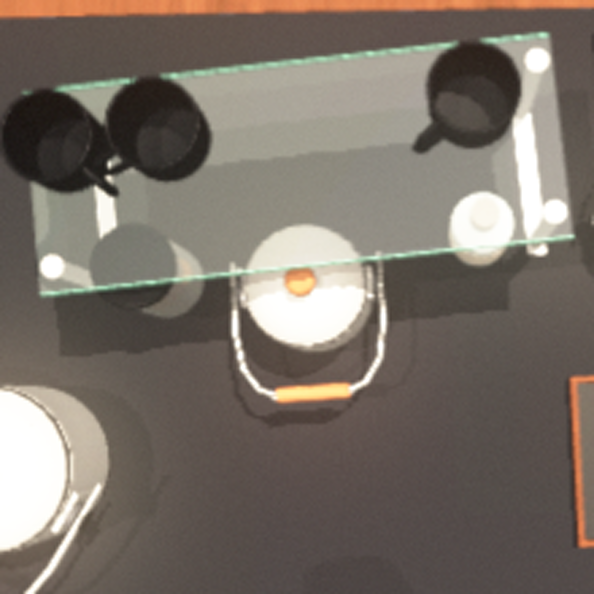

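View pics/crop_s.png

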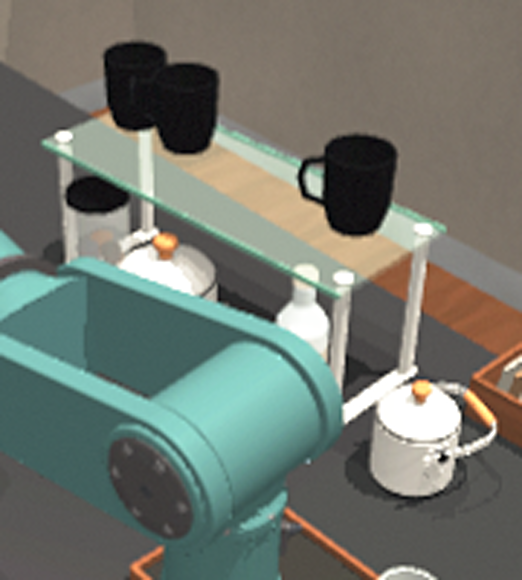

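The crop shows the middle bucket's lid at crop (305,290) and its grip at crop (312,393). It is half under the front shelf edge with the handle folded toward the robot, between the canister (150,165) and the bottle (278,150), so this is the right one. Next I'll measure it precisely.

```bash
python3 - <<'E'
from h import *
s=snap('top'); im=s['image']
hsv=cv2.cvtColor(im,cv2.COLOR_RGB2HSV); W=cloud(s)
m=cv2.inRange(hsv,(5,90,60),(28,255,255))
for name,(x0,y0,x1,y1),z in [('knob',(195,160,228,186),.168),('grip',(195,205,240,225),.112)]:
    mm=np.zeros_like(m); mm[y0:y1,x0:x1]=m[y0:y1,x0:x1]
    mm=cv2.morphologyEx(mm,cv2.MORPH_CLOSE,np.ones((3,3)))
    p=np.argwhere(mm)[:,::-1].astype(float); c=p.mean(0); bb=p.min(0),p.max(0)
    print(name,len(p),c.round(2),bb,onz(s,*c,z).round(4)); 
    w=W[mm>0]; print(np.nanpercentile(w[:,2],[10,50,75,90]).round(4))
    vx,vy,_,_=cv2.fitLine(p.astype(np.float32),cv2.DIST_L2,0,.01,.01).ravel()
    a=onz(s,*(c-30*np.array([vx,vy])),z); b=onz(s,*(c+30*np.array([vx,vy])),z); print('dir',(b-a)/np.linalg.norm(b-a))
# drum top circle points lid at z .12: via cloud
b=(W[...,0]>.5)&(W[...,0]<.7)&(W[...,1]>.04)&(W[...,1]<.22)&(W[...,2]>.115)&(W[...,2]<.18)
print(b.sum(), np.nanmin(W[b],0), np.nanmax(W[b],0))
# dome: fit circle of points at z .12-.15
d=b&(W[...,2]>.125)&(W[...,2]<.152)&(W[...,0]>.54)
P=W[d]; A=np.c_[2*P[:,:2],P[:,2],np.ones(len(P))]
print('dome n',d.sum(),P.mean(0))
# tray corners by mask
mt=cv2.inRange(hsv,(3,120,90),(20,255,255)); mt[:200]=0; mt[:, :300]=0; mt[:,440:]=0
mt[280:]=0
q=np.argwhere(mt)[:,::-1].astype(np.float32); r=cv2.minAreaRect(q); bx=cv2.boxPoints(r)
C=np.array([onz(s,*p,.018) for p in bx]); print(C.round(3)); c=C.mean(0); print('tray c',c, [np.linalg.norm(C[i]-C[(i+1)%4]).round(3) for i in range(4)])
c2=cv2.resize(im[195:285,300:435,::-1],None,fx=5,fy=5,interpolation=cv2.INTER_CUBIC); cv2.imwrite('pics/tray.png',c2)
E
```

```text
knob 91 [210.86 173.88] (array([206., 169.]), array([216., 179.])) [0.6148 0.1295 0.168 ]
[0.1728 0.1764 0.1782 0.1801]
dir [ 0.14119911 -0.98998122  0.        ]
grip 187 [215.54 214.94] (array([202., 211.]), array([229., 219.])) [0.5034 0.1232 0.112 ]
[-0.0012  0.1194  0.122   0.1237]
dir [ 0.06950265 -0.99758177  0.        ]
1256 [0.50000664 0.05300199 0.11506413] [0.63810504 0.2005287  0.17949996]
dome n 929 [0.59546328 0.1260534  0.13982491]
[[ 0.519 -0.156  0.018]
 [ 0.529 -0.48   0.018]
 [ 0.336 -0.483  0.018]
 [ 0.327 -0.16   0.018]]
tray c [ 0.42771253 -0.31974332  0.018     ] [np.float64(0.325), np.float64(0.192), np.float64(0.322), np.float64(0.192)]
```

```bash
python3 -m inch '[{"linear":[0.2,0.4,0.4],"twist":0.11,"gripper":1},{"linear":[0.5,0.8,0.8],"twist":0.22,"gripper":1},{"linear":[0.8,1,1],"twist":0.33,"gripper":0.8},{"linear":[1,1,1],"twist":0.44,"gripper":0.6},{"linear":[1,1,1],"twist":0.55,"gripper":0.43}]'
```

```text
time: 0.67
tool_pos: [0.2356, -0.4322, 0.3322]
ee_rot: [3.134, 0.001, 0.828]
wrist_force: [0.4, -0.6, 0.3]
width: 0.0778
```

```bash
python3 -m inch '[{"linear":[0.15,0.35,0],"twist":0.11,"gripper":0.43},{"linear":[0.3,0.7,0],"twist":0.22,"gripper":0.43},{"linear":[0.5,1,0],"twist":0.33,"gripper":0.43}]' && python3 -m inch '[{"linear":[0.15,0.35,0],"twist":0.11,"gripper":0.43},{"linear":[0.3,0.7,0],"twist":0.22,"gripper":0.43},{"linear":[0.5,1,0],"twist":0.33,"gripper":0.43}]' && python3 -m inch '[{"linear":[0.15,0.35,0],"twist":0.11,"gripper":0.43},{"linear":[0.3,0.7,0],"twist":0.121,"gripper":0.43},{"linear":[0.5,1,0],"twist":0.121,"gripper":0.43}]' && python3 -m inch '[{"linear":[0.15,0.35,0],"twist":0,"gripper":0.43},{"linear":[0.3,0.7,0],"twist":0,"gripper":0.43},{"linear":[0.4,1,0],"twist":0,"gripper":0.43}]' && python3 -m inch '[{"linear":[0.1,0.35,0],"twist":0,"gripper":0.43},{"linear":[0.2,0.7,0],"twist":0,"gripper":0.43},{"linear":[0.4,1,0],"twist":0,"gripper":0.43}]' && python3 -m inch '[{"linear":[0.1,0.2,-0.3],"twist":0,"gripper":0.43},{"linear":[0.2,0.4,-0.6],"twist":0,"gripper":0.43},{"linear":[0.41,0.57,-0.8],"twist":0,"gripper":0.43},{"linear":[0.41,0.57,-0.8],"twist":0,"gripper":0.43},{"linear":[0.41,0.57,-0.8],"twist":0,"gripper":0.43}]'
python3 - <<'E'
from h import *
s=snap('side','side1.png');t=snap('top','top1.png')
cv2.imwrite('pics/s1c.png',cv2.resize(s['image'][90:290,170:370,::-1],None,fx=2.9,fy=2.9,interpolation=cv2.INTER_CUBIC))
cv2.imwrite('pics/t1c.png',cv2.resize(t['image'][120:270,120:320,::-1],None,fx=3,fy=3,interpolation=cv2.INTER_CUBIC))
print(robot.get_obs()['tool_pos'],robot.get_obs()['ee_rot'])
E
```

```text
time: 0.92
tool_pos: [0.2823, -0.3322, 0.3278]
ee_rot: [3.141, 0.0, 1.169]
wrist_force: [0.4, 0.2, 0.7]
width: 0.0575
time: 1.17
tool_pos: [0.3321, -0.2318, 0.3279]
ee_rot: [3.141, 0.001, 1.515]
wrist_force: [0.9, -0.9, 0.2]
width: 0.0408
time: 1.42
tool_pos: [0.3821, -0.1317, 0.328]
ee_rot: [3.14, 0.001, 1.637]
wrist_force: [1.8, -0.2, 0.5]
width: 0.0403
time: 1.67
tool_pos: [0.4228, -0.0315, 0.3274]
ee_rot: [3.141, -0.0, 1.638]
wrist_force: [-0.1, -1.1, -0.2]
width: 0.0402
time: 1.92
tool_pos: [0.4615, 0.0685, 0.3283]
ee_rot: [3.14, -0.0, 1.638]
wrist_force: [0.9, -1.0, 0.8]
width: 0.0404
time: 2.33
tool_pos: [0.5025, 0.1236, 0.2451]
ee_rot: [-3.136, 0.001, 1.638]
wrist_force: [-0.9, -0.3, 0.1]
width: 0.0403
[0.50333432 0.12272126 0.24871508] [3.14012620e+00 2.95173657e-04 1.63636345e+00]
```

View pics/s1c.png

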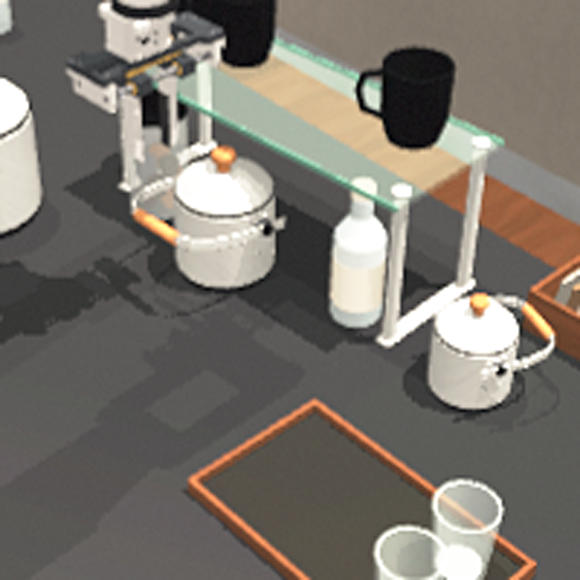

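View pics/t1c.png

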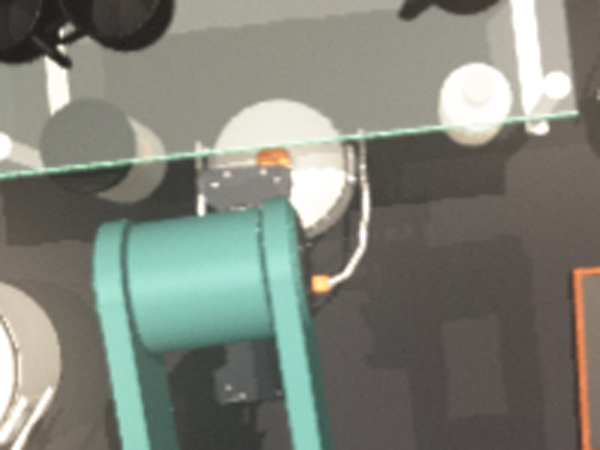

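The side crop now shows the knob at crop (223,158), the whole grip at (155,227) and the hinge pivot at (270,228), all unobstructed. The fingers are above the grip. I'll triangulate.

```bash
python3 - <<'E'
from h import *
s={'image':cv2.imread('pics/side1.png')[:,:,::-1]}
S=snap('side'); im=S['image']
hsv=cv2.cvtColor(np.ascontiguousarray(im),cv2.COLOR_RGB2HSV); W=cloud(S)
m=cv2.inRange(hsv,(5,90,60),(28,255,255))
n,l,st,ce=cv2.connectedComponentsWithStats(m)
for i in range(1,n):
    x,y,w,h,a=st[i]
    if a>12 and 200<ce[i][0]<270 and 130<ce[i][1]<190:
        P=W[l==i]; print(st[i],ce[i].round(2),np.nanmedian(P,0).round(4))
T=snap('top')  # calibration only
# side ray intersect with vertical? triangulate with earlier top pixels
import itertools
cs=[ce[i] for i in range(1,n) if st[i,4]>12 and 200<ce[i][0]<270 and 130<ce[i][1]<190]
for c in cs:
    for nm,p in(('knob',(210.86,173.88)),('grip',(215.54,214.94))):
        print(c.round(1),nm,[np.round(q,4) for q in tri(S,c,T,p)])
# tray corners side
for p in [(170+316/2.9,90+402/2.9),(170+190/2.9,90+480/2.9)]: print('tray',onz(S,*p,.018).round(4))
# ends of grip
for i in range(1,n):
    if st[i,4]>12 and 200<ce[i][0]<270 and 150<ce[i][1]<190:
        q=np.argwhere(l==i)[:,::-1].astype(np.float32); print(cv2.minAreaRect(q))
E
```

```text
[242 140  10  10  62] [246.76 143.87] [0.6096 0.1237 0.1716]
[215 162  17  13  87] [223.22 167.45] [0.4977 0.1277 0.1179]
[246.8 143.9] knob [array([0.6148, 0.1297, 0.1666]), np.float64(0.0004)]
[246.8 143.9] grip [array([0.5319, 0.0865, 0.2232]), np.float64(0.0769)]
[223.2 167.4] knob [array([0.5868, 0.1676, 0.0577]), np.float64(0.0932)]
[223.2 167.4] grip [array([0.5023, 0.1237, 0.1149]), np.float64(0.0028)]
tray [ 0.5129 -0.166   0.018 ]
tray [ 0.3279 -0.1698  0.018 ]
((223.45506286621094, 167.47190856933594), (18.01996421813965, 5.1939897537231445), 32.0053825378418)
```

```bash
python3 -m inch '[{"linear":[0,0,-0.25],"twist":0,"gripper":0.43},{"linear":[0,0,-0.5],"twist":0,"gripper":0.43},{"linear":[0,0,-0.75],"twist":0,"gripper":0.43},{"linear":[0,0,-0.9],"twist":0,"gripper":0.43}]' && python3 -m inch '[{"linear":[0,0,-0.2],"twist":0,"gripper":0.43},{"linear":[0,0,-0.4],"twist":0,"gripper":0.43},{"linear":[0,0,-0.4],"twist":0,"gripper":0.43},{"linear":[0,0,-0.4],"twist":0,"gripper":0.43}]'
python3 - <<'E'
from h import *
s=snap('side','side2.png')
cv2.imwrite('pics/s2c.png',cv2.resize(s['image'][110:230,190:310,::-1],None,fx=4.5,fy=4.5,interpolation=cv2.INTER_CUBIC))
print(robot.get_obs()['tool_pos'],robot.get_obs()['wrist_force'])
E
```

```text
time: 2.87
tool_pos: [0.5025, 0.1222, 0.1568]
ee_rot: [3.141, 0.0, 1.635]
wrist_force: [-0.1, -0.2, -1.1]
width: 0.0404
time: 3.2
tool_pos: [0.503, 0.1225, 0.1182]
ee_rot: [3.141, 0.0, 1.636]
wrist_force: [0.7, 0.1, 1.4]
width: 0.0404
[0.50394019 0.12269855 0.11937644] [-0.56500631  0.20151151  1.183927  ]
```

View pics/s2c.png

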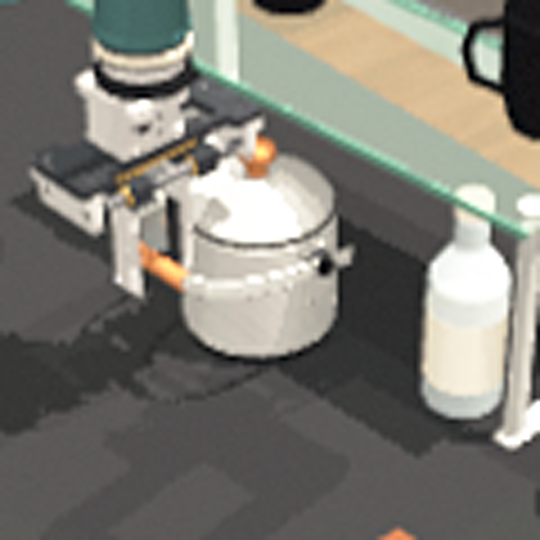

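The side crop shows the fingers straddling the orange grip at crop (165,268), with the inner finger in the gap before the drum. I'll close the jaws.

```bash
python3 -m inch '[{"linear":[0,0,0],"twist":0,"gripper":0.3},{"linear":[0,0,0],"twist":0,"gripper":0.2},{"linear":[0,0,0],"twist":0,"gripper":0.0},{"linear":[0,0,0],"twist":0,"gripper":0},{"linear":[0,0,0],"twist":0,"gripper":0},{"linear":[0,0,0],"twist":0,"gripper":0}]'
```

```text
time: 3.75
tool_pos: [0.5024, 0.1231, 0.1173]
ee_rot: [-3.14, 0.0, 1.637]
wrist_force: [-4.1, -0.6, 0.4]
width: 0.0154
```

```bash
python3 -m inch '[{"linear":[-0.03,-0.002,0],"twist":0,"gripper":0},{"linear":[-0.08,-0.005,0],"twist":0,"gripper":0},{"linear":[-0.14,-0.009,0],"twist":0,"gripper":0},{"linear":[-0.2,-0.013,0],"twist":0,"gripper":0},{"linear":[-0.26,-0.017,0],"twist":0,"gripper":0},{"linear":[-0.32,-0.021,0],"twist":0,"gripper":0},{"linear":[-0.38,-0.025,0],"twist":0,"gripper":0},{"linear":[-0.44,-0.029,0],"twist":0,"gripper":0},{"linear":[-0.48,-0.032,0],"twist":0,"gripper":0},{"linear":[-0.5,-0.033,0],"twist":0,"gripper":0}]'
python3 - <<'E'
from h import *
s=snap('side','side3.png')
cv2.imwrite('pics/s3c.png',cv2.resize(s['image'][110:230,180:300,::-1],None,fx=4.5,fy=4.5,interpolation=cv2.INTER_CUBIC))
print(robot.get_obs()['tool_pos'],robot.get_obs()['wrist_force'])
E
```

```text
time: 4.58
tool_pos: [0.4526, 0.1198, 0.1176]
ee_rot: [3.141, 0.0, 1.637]
wrist_force: [3.2, -0.7, 0.0]
width: 0.0156
[0.4523436  0.11979275 0.11756462] [ 1.88441566  0.28301492 -0.76169759]
```

View pics/s3c.png

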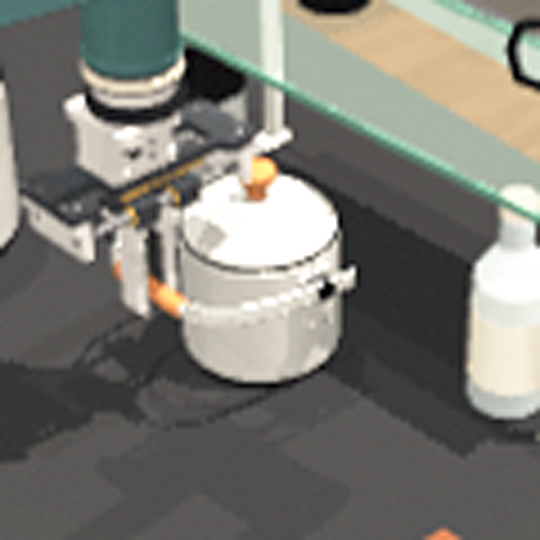

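The bucket follows the pull, stays level and has come out by 50 mm (knob at crop (260,172)). I'll keep pulling.

```bash
python3 -m inch '[{"linear":[-0.04,-0.003,0],"twist":0,"gripper":0},{"linear":[-0.1,-0.007,0],"twist":0,"gripper":0},{"linear":[-0.18,-0.012,0],"twist":0,"gripper":0},{"linear":[-0.26,-0.017,0],"twist":0,"gripper":0},{"linear":[-0.34,-0.022,0],"twist":0,"gripper":0},{"linear":[-0.42,-0.028,0],"twist":0,"gripper":0},{"linear":[-0.5,-0.033,0],"twist":0,"gripper":0},{"linear":[-0.57,-0.037,0],"twist":0,"gripper":0},{"linear":[-0.63,-0.041,0],"twist":0,"gripper":0},{"linear":[-0.67,-0.044,0],"twist":0,"gripper":0}]' && python3 -m inch '[{"linear":[-0.04,-0.003,0],"twist":0,"gripper":0},{"linear":[-0.1,-0.007,0],"twist":0,"gripper":0},{"linear":[-0.18,-0.012,0],"twist":0,"gripper":0},{"linear":[-0.26,-0.017,0],"twist":0,"gripper":0},{"linear":[-0.34,-0.022,0],"twist":0,"gripper":0},{"linear":[-0.42,-0.028,0],"twist":0,"gripper":0},{"linear":[-0.5,-0.033,0],"twist":0,"gripper":0},{"linear":[-0.57,-0.037,0],"twist":0,"gripper":0},{"linear":[-0.61,-0.04,0],"twist":0,"gripper":0},{"linear":[-0.63,-0.041,0],"twist":0,"gripper":0}]'
python3 - <<'E'
from h import *
s=snap('side','side4.png');t=snap('top','top4.png')
cv2.imwrite('pics/s4c.png',cv2.resize(s['image'][130:270,130:270,::-1],None,fx=4,fy=4,interpolation=cv2.INTER_CUBIC))
cv2.imwrite('pics/t4c.png',cv2.resize(t['image'][150:300,140:300,::-1],None,fx=4,fy=4,interpolation=cv2.INTER_CUBIC)[:600])
o=robot.get_obs();print(o['tool_pos'],o['wrist_force'],o['joint_positions'])
E
```

```text
time: 5.47
tool_pos: [0.3853, 0.1154, 0.1174]
ee_rot: [-3.141, 0.0, 1.637]
wrist_force: [4.3, -0.0, -1.1]
width: 0.0154
time: 6.3
tool_pos: [0.3225, 0.1113, 0.1175]
ee_rot: [3.141, -0.0, 1.637]
wrist_force: [3.7, 0.6, -1.2]
width: 0.0153
[0.32229833 0.1112677  0.11739164] [0.1223592  0.07049025 0.90368507] [ 1.65523625e-01 -3.57210138e-01  1.98140230e+00  1.28580474e-04
  1.51888671e+00  9.95740513e-02]
```

View pics/s4c.png

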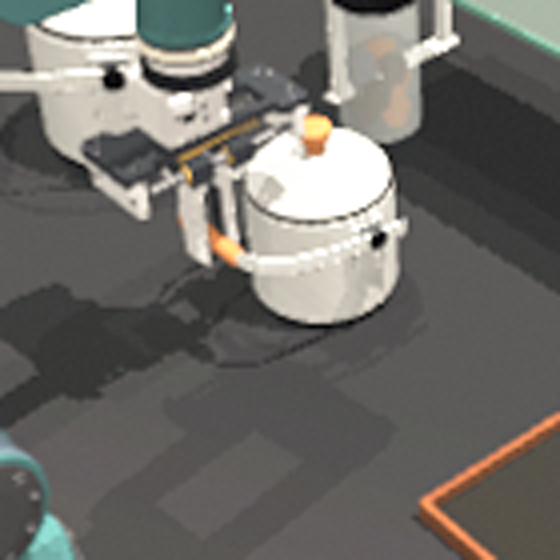

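View pics/t4c.png

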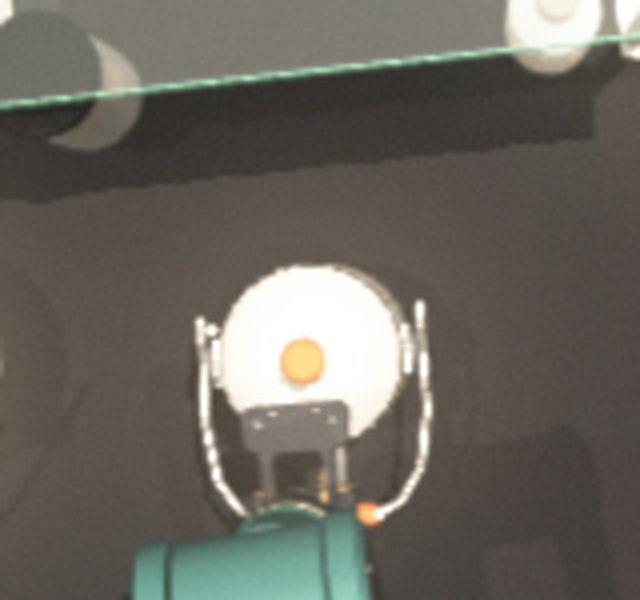

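The bucket stands well in front of the shelf edge: lid at top-crop (310,355), shelf edge at crop row 75. Now I'll measure the knob against the grip for the swing arc.

```bash
python3 - <<'E'
from h import *
S=snap('side');T=snap('top')
def cen(s,box):
    im=np.ascontiguousarray(s['image']);hsv=cv2.cvtColor(im,cv2.COLOR_RGB2HSV)
    m=cv2.inRange(hsv,(5,90,60),(28,255,255)); x0,y0,x1,y1=box; mm=np.zeros_like(m); mm[y0:y1,x0:x1]=m[y0:y1,x0:x1]
    p=np.argwhere(mm)[:,::-1]; return p.mean(0),len(p)
a,na=cen(S,(200,152,220,173)); b,nb=cen(T,(205,230,225,250)); print(a,na,b,nb)
print(tri(S,a,T,b), onz(T,*b,.1666), onz(S,*a,.1666))
# hinges in top: left (205/4+140,~335/4+150), right
for p in [(204,340),(420,335)]: print(onz(T,140+p[0]/4,150+p[1]/4,.098))
print(robot.get_obs()['tool_pos'],robot.get_obs()['wrist_force'])
E
```

```text
[208.52542373 162.83050847] 59 [215.18556701 240.        ] 97
(array([0.4362602 , 0.11834611, 0.16693623]), np.float64(0.0018146023811685215)) [0.43550799 0.11892117 0.1666    ] [0.43717977 0.11811917 0.1666    ]
[0.44695922 0.19538807 0.098     ]
[0.44891346 0.04076419 0.098     ]
[0.32230509 0.11127753 0.11723708] [-0.89056036 -0.6278837  -0.08931714]
```

```bash
python3 -m inch '[{"linear":[0.005,0,0.03],"twist":0,"gripper":0},{"linear":[0.011,0.001,0.064],"twist":0,"gripper":0},{"linear":[0.023,0.001,0.119],"twist":0,"gripper":0},{"linear":[0.039,0.003,0.174],"twist":0,"gripper":0},{"linear":[0.057,0.004,0.228],"twist":0,"gripper":0},{"linear":[0.078,0.005,0.281],"twist":0,"gripper":0},{"linear":[0.102,0.007,0.333],"twist":0,"gripper":0},{"linear":[0.128,0.008,0.384],"twist":0,"gripper":0},{"linear":[0.128,0.008,0.384],"twist":0,"gripper":0},{"linear":[0.128,0.008,0.384],"twist":0,"gripper":0}]'
python3 - <<'E'
from h import *
s=snap('side','side5.png')
cv2.imwrite('pics/s5c.png',cv2.resize(s['image'][120:260,130:270,::-1],None,fx=4,fy=4,interpolation=cv2.INTER_CUBIC))
o=robot.get_obs();print(o['tool_pos'],o['wrist_force'])
E
```

```text
time: 7.33
tool_pos: [0.3362, 0.1122, 0.1569]
ee_rot: [3.141, -0.0, 1.637]
wrist_force: [-4.6, -0.5, 3.0]
width: 0.015
[0.33607813 0.11215401 0.15665128] [-4.63201128  0.0817287   2.31606427]
```

View pics/s5c.png

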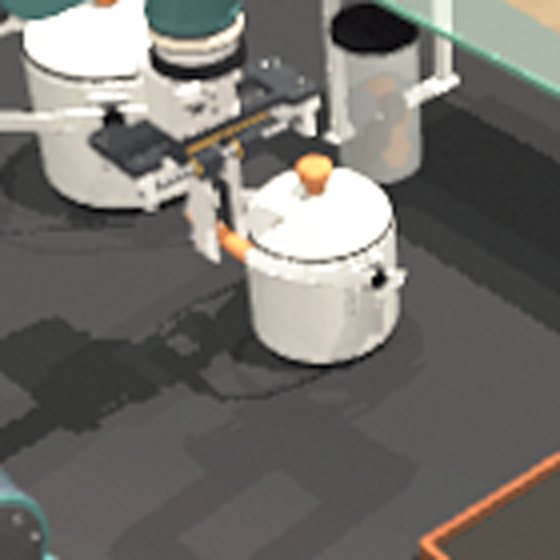

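The handle is rising and the bucket is level. The force (about 5 N, along the handle toward the tool) says my arc is slightly too tight, so I'll back off 1 mm and read again.

```bash
python3 -m inch '[{"linear":[-0.005,0,0.002],"twist":0,"gripper":0},{"linear":[-0.01,-0.001,0.004],"twist":0,"gripper":0},{"linear":[-0.01,-0.001,0.004],"twist":0,"gripper":0}]'
python3 - <<'E'
from h import *
f=[]
for i in range(3):
    s=snap('side'); f.append(robot.get_obs()['wrist_force'])
print(np.mean(f,0),np.std(f,0))
E
```

```text
time: 7.63
tool_pos: [0.3359, 0.1121, 0.1566]
ee_rot: [3.139, -0.0, 1.637]
wrist_force: [-0.8, -0.3, 0.5]
width: 0.0151
[0.3890046  0.68259468 0.03550004] [0.4322247  0.39488257 0.46038375]
```

```bash
python3 -m inch '[{"linear":[0.026,0.002,0.045],"twist":0,"gripper":0},{"linear":[0.057,0.004,0.093],"twist":0,"gripper":0},{"linear":[0.091,0.006,0.139],"twist":0,"gripper":0},{"linear":[0.126,0.008,0.184],"twist":0,"gripper":0},{"linear":[0.164,0.011,0.226],"twist":0,"gripper":0},{"linear":[0.204,0.013,0.267],"twist":0,"gripper":0},{"linear":[0.204,0.013,0.267],"twist":0,"gripper":0},{"linear":[0.204,0.013,0.267],"twist":0,"gripper":0}]'
python3 - <<'E'
from h import *
f=[]
for i in range(3):
    s=snap('side'); f.append(robot.get_obs()['wrist_force'])
print(np.mean(f,0),np.std(f,0))
E
```

```text
time: 8.45
tool_pos: [0.3561, 0.1134, 0.1834]
ee_rot: [3.14, -0.0, 1.636]
wrist_force: [2.7, -0.2, -2.2]
width: 0.015
[ 2.48268906  0.97030309 -1.92700796] [0.56072696 0.3954614  0.26610642]
```

```bash
python3 -m inch '[{"linear":[0.046,0.003,0.034],"twist":0,"gripper":0},{"linear":[0.091,0.006,0.07],"twist":0,"gripper":0},{"linear":[0.136,0.009,0.104],"twist":0,"gripper":0},{"linear":[0.183,0.012,0.136],"twist":0,"gripper":0},{"linear":[0.183,0.012,0.136],"twist":0,"gripper":0},{"linear":[0.183,0.012,0.136],"twist":0,"gripper":0}]'
python3 - <<'E'
from h import *
f=[]
for i in range(3):
    s=snap('side','side6_%d.png'%i); f.append(robot.get_obs()['wrist_force'])
print(np.mean(f,0),np.std(f,0),robot.get_obs()['tool_pos'])
cv2.imwrite('pics/s6c.png',cv2.resize(s['image'][110:250,130:270,::-1],None,fx=4,fy=4,interpolation=cv2.INTER_CUBIC))
E
```

```text
time: 9.1
tool_pos: [0.3743, 0.1146, 0.1978]
ee_rot: [3.14, -0.0, 1.637]
wrist_force: [-2.7, -0.3, 4.7]
width: 0.0152
[-3.38170477 -0.27732978  5.21005166] [0.03744742 0.63580796 0.51446642] [0.37380134 0.11455319 0.19748178]
```

View pics/s6c.png

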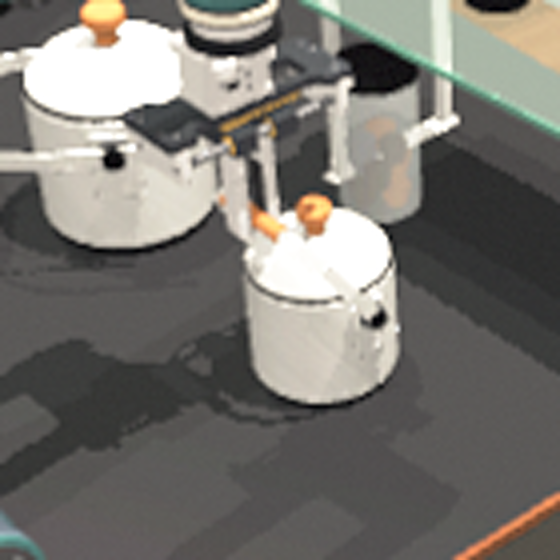

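```bash
python3 -m inch '[{"linear":[0.02,0.001,0.017],"twist":0,"gripper":0},{"linear":[0.042,0.003,0.029],"twist":0,"gripper":0},{"linear":[0.067,0.004,0.043],"twist":0,"gripper":0},{"linear":[0.092,0.006,0.056],"twist":0,"gripper":0},{"linear":[0.117,0.008,0.068],"twist":0,"gripper":0},{"linear":[0.143,0.009,0.081],"twist":0,"gripper":0},{"linear":[0.17,0.011,0.092],"twist":0,"gripper":0},{"linear":[0.196,0.013,0.102],"twist":0,"gripper":0},{"linear":[0.196,0.013,0.102],"twist":0,"gripper":0},{"linear":[0.196,0.013,0.102],"twist":0,"gripper":0}]'
python3 - <<'E'
from h import *
f=[]
for i in range(3):
    s=snap('side'); f.append(robot.get_obs()['wrist_force'])
print(np.mean(f,0),np.std(f,0),robot.get_obs()['tool_pos'])
E
```

```text
time: 10.08
tool_pos: [0.394, 0.116, 0.2077]
ee_rot: [3.14, -0.0, 1.637]
wrist_force: [-1.9, -0.3, 6.6]
width: 0.0155
[-2.95115275  0.12940743  5.84732158] [1.07777887 0.19296396 0.40000482] [0.39400429 0.11596091 0.20771817]
```

```bash
python3 -m inch '[{"linear":[0.026,0.002,0.014],"twist":0,"gripper":0},{"linear":[0.053,0.003,0.023],"twist":0,"gripper":0},{"linear":[0.08,0.005,0.032],"twist":0,"gripper":0},{"linear":[0.108,0.007,0.04],"twist":0,"gripper":0},{"linear":[0.135,0.009,0.047],"twist":0,"gripper":0},{"linear":[0.163,0.011,0.054],"twist":0,"gripper":0},{"linear":[0.19,0.013,0.06],"twist":0,"gripper":0},{"linear":[0.19,0.013,0.06],"twist":0,"gripper":0},{"linear":[0.19,0.013,0.06],"twist":0,"gripper":0}]'
python3 - <<'E'
from h import *
f=[]
for i in range(3):
    s=snap('side'); f.append(robot.get_obs()['wrist_force'])
print(np.mean(f,0),np.std(f,0),robot.get_obs()['tool_pos'])
cv2.imwrite('pics/s7c.png',cv2.resize(s['image'][110:250,130:270,::-1],None,fx=4,fy=4,interpolation=cv2.INTER_CUBIC))
E
```

```text
time: 10.98
tool_pos: [0.4137, 0.1173, 0.2134]
ee_rot: [3.139, -0.0, 1.637]
wrist_force: [0.6, -0.2, 4.4]
width: 0.015
[-0.32730191  0.40598363  4.7673073 ] [0.43766675 0.41671153 0.46168067] [0.41350386 0.11725275 0.21342981]
```

View pics/s7c.png

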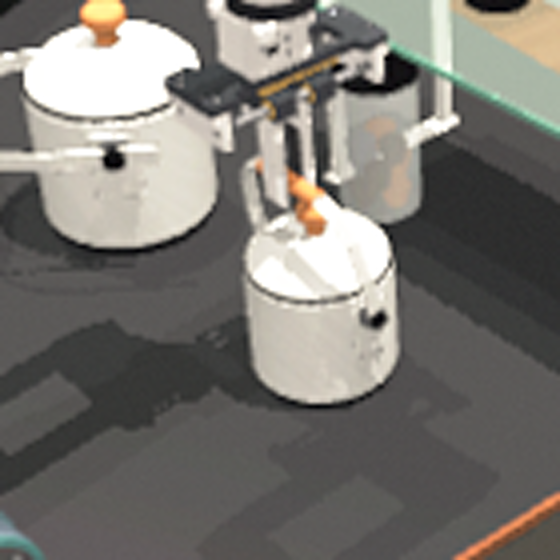

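The handle is almost upright (grip at crop (300,190)) and the bucket stays flat. I'll finish the swing in small steps.

```bash
python3 -m inch '[{"linear":[0.028,0.002,0.004],"twist":0,"gripper":0},{"linear":[0.057,0.004,0.008],"twist":0,"gripper":0},{"linear":[0.085,0.006,0.011],"twist":0,"gripper":0},{"linear":[0.113,0.008,0.014],"twist":0,"gripper":0},{"linear":[0.142,0.009,0.016],"twist":0,"gripper":0},{"linear":[0.165,0.011,0.018],"twist":0,"gripper":0},{"linear":[0.185,0.012,0.019],"twist":0,"gripper":0},{"linear":[0.185,0.012,0.019],"twist":0,"gripper":0},{"linear":[0.185,0.012,0.019],"twist":0,"gripper":0}]'
python3 - <<'E'
from h import *
f=[]
for i in range(3):
    s=snap('side'); f.append(robot.get_obs()['wrist_force'])
print(np.mean(f,0),np.std(f,0),robot.get_obs()['tool_pos'])
cv2.imwrite('pics/s8c.png',cv2.resize(s['image'][110:250,130:270,::-1],None,fx=4,fy=4,interpolation=cv2.INTER_CUBIC))
E
```

```text
time: 11.88
tool_pos: [0.4324, 0.1185, 0.2155]
ee_rot: [3.138, -0.0, 1.637]
wrist_force: [1.1, 0.8, 5.1]
width: 0.0151
[0.58046328 1.03058815 5.31465594] [0.37886622 0.62585164 0.29797054] [0.43233991 0.11846725 0.21547832]
```

View pics/s8c.png

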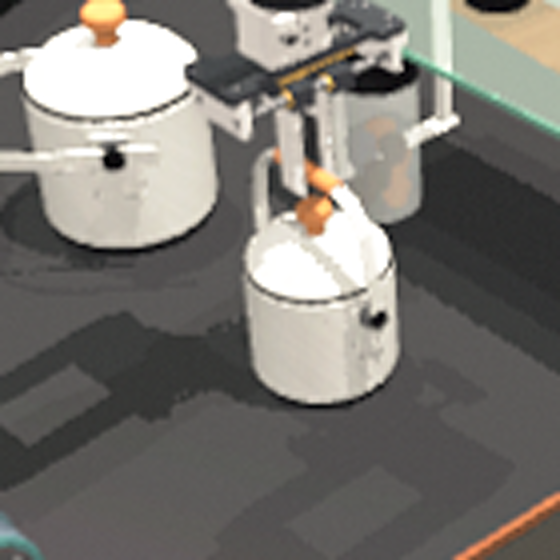

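```bash
python3 -m inch '[{"linear":[0.01,0.001,0],"twist":0,"gripper":0},{"linear":[0.015,0.001,0.001],"twist":0,"gripper":0},{"linear":[0.015,0.001,0.001],"twist":0,"gripper":0.2},{"linear":[0.015,0.001,0.001],"twist":0,"gripper":0.25},{"linear":[0.015,0.001,0.001],"twist":0,"gripper":0.3},{"linear":[0.015,0.001,0.001],"twist":0,"gripper":0.3},{"linear":[0.015,0.001,0.001],"twist":0,"gripper":0.3}]'
python3 - <<'E'
from h import *
f=[]
for i in range(3):
    s=snap('side'); f.append(robot.get_obs()['wrist_force'])
print(np.mean(f,0),np.std(f,0),robot.get_obs()['tool_pos'])
cv2.imwrite('pics/s9c.png',cv2.resize(s['image'][110:230,150:270,::-1],None,fx=5,fy=5,interpolation=cv2.INTER_CUBIC))
s=snap('top','top9.png')
cv2.imwrite('pics/t9c.png',cv2.resize(s['image'][150:300,140:300,::-1],None,fx=4,fy=4,interpolation=cv2.INTER_CUBIC))
E
```

```text
time: 12.62
tool_pos: [0.4321, 0.1183, 0.2141]
ee_rot: [-3.141, 0.0, 1.637]
wrist_force: [0.3, 0.5, 1.0]
width: 0.0281
[-0.17845514 -0.25140269 -0.04038772] [0.34895407 0.53268321 0.41447631] [0.43224786 0.11839138 0.2145428 ]
```

View pics/s9c.png

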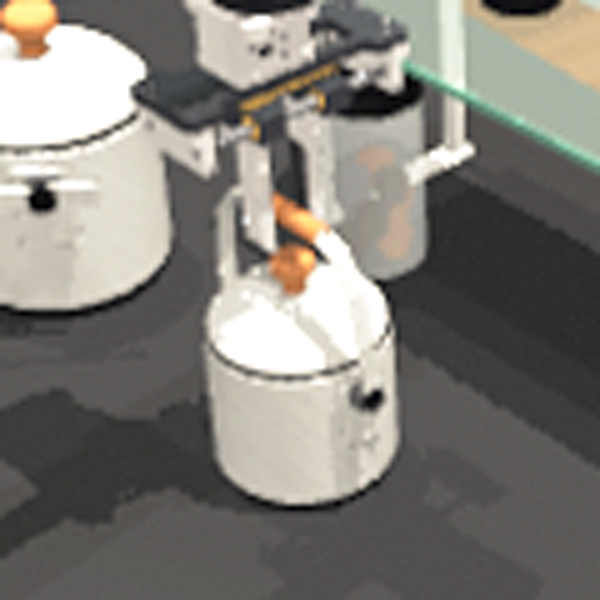

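View pics/t9c.png

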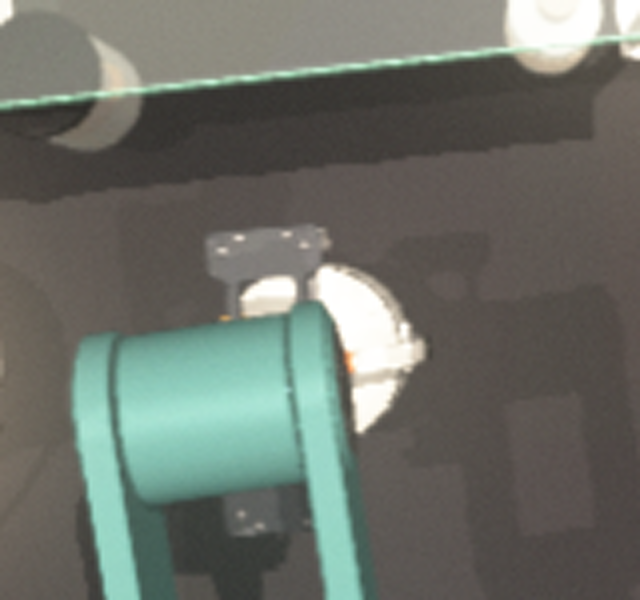

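```bash
python3 - <<'E'
from h import *
S=snap('side'); im=np.ascontiguousarray(S['image']);hsv=cv2.cvtColor(im,cv2.COLOR_RGB2HSV)
m=cv2.inRange(hsv,(5,90,60),(28,255,255)); m[:140]=0;m[175:]=0;m[:,:200]=0;m[:,222:]=0
n,l,st,ce=cv2.connectedComponentsWithStats(m)
th=np.deg2rad(3.8); ex=np.array([np.cos(th),np.sin(th)])
for i in range(1,n):
    if st[i,4]<8: continue
    print(st[i],ce[i].round(1))
    for z in(.1666,.212): p=onz(S,*ce[i],z); print(z,p.round(4),'along x',(p[:2]-np.array([.436,.1185]))@ex)
print(''.join('\n'+''.join('#' if v else '.' for v in r) for r in m[140:175,198:224]))
E
```

```text
[204 148  12  21 125] [208.4 158.4]
0.1666 [0.4522 0.1409 0.1666] along x 0.017618315007901855
0.212 [0.4161 0.0832 0.212 ] along x -0.02215376102248062

..........................
..........................
..........................
..........................
..........................
..........................
..........................
..........................
.......#..................
......###.................
......#####...............
.......######.............
.......#######............
.......#######............
.......#########..........
.........#########........
..........######..........
............###...........
.............##...........
........######............
.......########...........
......#########...........
......#########...........
......#########...........
......########............
.......######.............
........#####.............
.........####.............
.........###..............
..........................
..........................
..........................
..........................
..........................
..........................
```

```bash
python3 - <<'E'
from h import *
S=snap('side'); th=np.deg2rad(3.8); ex=np.array([np.cos(th),np.sin(th)])
for p in[(206,150.5),(209.5,152.6),(214,155.2)]:
    q=onz(S,*p,.212); print(q.round(4),(q[:2]-np.array([.436,.1185]))@ex)
q=onz(S,208.5,163.3,.1666);print(q)
f=[robot.get_obs()['wrist_force']];print(f)
E
```

```text
[0.4373 0.1279 0.212 ] 0.0019358448132858323
[0.439  0.1096 0.212 ] 0.0024338395805977246
[0.4415 0.087  0.212 ] 0.0034438623351944406
[0.43549514 0.11582988 0.1666    ]
[array([-0.44782539,  0.39997829, -0.49127635])]
```

The grip now lies within about 2 mm of being right over the bucket's axis, with no force on the tool, so the handle has snapped upright and stands by itself. I'll centre the jaws on it and regrip.

```bash
python3 -m inch '[{"linear":[0.015,0.001,0],"twist":0,"gripper":0.3},{"linear":[0.035,0.002,0],"twist":0,"gripper":0.3},{"linear":[0.035,0.002,0],"twist":0,"gripper":0.25},{"linear":[0.035,0.002,0],"twist":0,"gripper":0.2},{"linear":[0.035,0.002,0],"twist":0,"gripper":0.1},{"linear":[0.035,0.002,0],"twist":0,"gripper":0},{"linear":[0.035,0.002,0],"twist":0,"gripper":0},{"linear":[0.035,0.002,0],"twist":0,"gripper":0}]'
```

```text
time: 13.58
tool_pos: [0.4353, 0.1186, 0.2148]
ee_rot: [-3.141, 0.0, 1.637]
wrist_force: [-2.4, -1.4, 0.9]
width: 0.0152
```

```bash
python3 -m inch '[{"linear":[-0.003,0,0.01],"twist":0,"gripper":0},{"linear":[-0.003,0,0.025],"twist":0,"gripper":0},{"linear":[-0.003,0,0.05],"twist":0,"gripper":0},{"linear":[-0.003,0,0.08],"twist":0,"gripper":0},{"linear":[-0.003,0,0.12],"twist":0,"gripper":0},{"linear":[-0.003,0,0.16],"twist":0,"gripper":0},{"linear":[-0.003,0,0.2],"twist":0,"gripper":0},{"linear":[-0.003,0,0.23],"twist":0,"gripper":0},{"linear":[-0.003,0,0.25],"twist":0,"gripper":0},{"linear":[-0.003,0,0.25],"twist":0,"gripper":0}]'
python3 - <<'E'
from h import *
f=[]
for i in range(3):
    s=snap('side','side10_%d.png'%i); f.append(robot.get_obs()['wrist_force'])
print(np.mean(f,0),np.std(f,0),robot.get_obs()['tool_pos'],robot.get_obs()['wrist_torque'])
cv2.imwrite('pics/s10c.png',cv2.resize(s['image'][100:230,140:270,::-1],None,fx=4.5,fy=4.5,interpolation=cv2.INTER_CUBIC))
E
```

```text
time: 14.42
tool_pos: [0.4359, 0.1187, 0.2406]
ee_rot: [3.14, -0.0, 1.637]
wrist_force: [-0.9, -1.1, -10.2]
width: 0.0153
[-0.25156879 -0.18197205 -9.58998683] [0.32665461 0.70622806 0.74852156] [0.43543694 0.11859534 0.23966068] [-0.02622883 -0.0725531  -0.02020728]
```

View pics/s10c.png

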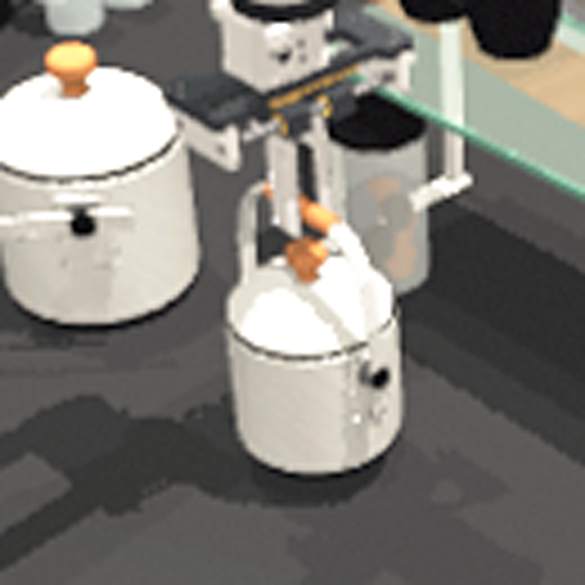

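Lifted: the wrist carries about 9.6 N, the bucket hangs level and the handle is upright. I'll raise it a little more, then carry it slowly toward -y.

```bash
python3 -m inch '[{"linear":[0,-0.01,0.03],"twist":0,"gripper":0},{"linear":[0,-0.03,0.08],"twist":0,"gripper":0},{"linear":[-0.005,-0.06,0.14],"twist":0,"gripper":0},{"linear":[-0.01,-0.1,0.2],"twist":0,"gripper":0},{"linear":[-0.015,-0.16,0.25],"twist":0,"gripper":0},{"linear":[-0.02,-0.24,0.29],"twist":0,"gripper":0},{"linear":[-0.025,-0.33,0.31],"twist":0,"gripper":0},{"linear":[-0.03,-0.43,0.32],"twist":0,"gripper":0},{"linear":[-0.035,-0.54,0.32],"twist":0,"gripper":0},{"linear":[-0.04,-0.66,0.32],"twist":0,"gripper":0}]' && python3 -m inch '[{"linear":[0,-0.12,0],"twist":0,"gripper":0},{"linear":[0,-0.24,0],"twist":0,"gripper":0},{"linear":[-0.01,-0.36,0],"twist":0,"gripper":0},{"linear":[-0.01,-0.48,0],"twist":0,"gripper":0},{"linear":[-0.02,-0.6,0],"twist":0,"gripper":0},{"linear":[-0.02,-0.72,0],"twist":0,"gripper":0},{"linear":[-0.03,-0.84,0],"twist":0,"gripper":0},{"linear":[-0.03,-0.96,0],"twist":0,"gripper":0}]' && python3 -m inch '[{"linear":[0,-0.12,0],"twist":0,"gripper":0},{"linear":[0,-0.24,0],"twist":0,"gripper":0},{"linear":[-0.01,-0.36,0],"twist":0,"gripper":0},{"linear":[-0.01,-0.48,0],"twist":0,"gripper":0},{"linear":[-0.02,-0.6,0],"twist":0,"gripper":0},{"linear":[-0.02,-0.72,0],"twist":0,"gripper":0},{"linear":[-0.02,-0.84,0],"twist":0,"gripper":0},{"linear":[-0.02,-0.96,0],"twist":0,"gripper":0}]' && python3 -m inch '[{"linear":[0,-0.12,0],"twist":0,"gripper":0},{"linear":[0,-0.24,0],"twist":0,"gripper":0},{"linear":[-0.01,-0.35,0],"twist":0,"gripper":0},{"linear":[-0.01,-0.45,0],"twist":0,"gripper":0},{"linear":[-0.02,-0.54,0],"twist":0,"gripper":0},{"linear":[-0.02,-0.62,0],"twist":0,"gripper":0},{"linear":[-0.02,-0.69,0],"twist":0,"gripper":0},{"linear":[-0.02,-0.74,0],"twist":0,"gripper":0},{"linear":[-0.02,-0.77,0],"twist":0,"gripper":0},{"linear":[-0.02,-0.79,0],"twist":0,"gripper":0}]'
python3 -m inch '[{"linear":[0,-0.01,0],"twist":0,"gripper":0},{"linear":[0,-0.01,0],"twist":0,"gripper":0},{"linear":[0,-0.01,0],"twist":0,"gripper":0},{"linear":[0,-0.01,0],"twist":0,"gripper":0}]'
python3 - <<'E'
from h import *
s=snap('side','side11.png');t=snap('top','top11.png')
o=robot.get_obs();print(o['tool_pos'],o['wrist_force'],o['ee_rot'])
cv2.imwrite('pics/s11c.png',cv2.resize(s['image'][150:340,200:390,::-1],None,fx=3,fy=3,interpolation=cv2.INTER_CUBIC))
cv2.imwrite('pics/t11c.png',cv2.resize(t['image'][180:300,290:440,::-1],None,fx=4.5,fy=4.5,interpolation=cv2.INTER_CUBIC))
E
```

```text
time: 15.4
tool_pos: [0.4313, 0.0514, 0.2717]
ee_rot: [-3.141, 0.0, 1.636]
wrist_force: [-0.7, 1.0, -9.7]
width: 0.0152
time: 16.07
tool_pos: [0.4279, -0.0449, 0.2715]
ee_rot: [-3.141, 0.0, 1.636]
wrist_force: [-0.6, 0.5, -9.1]
width: 0.0148
time: 16.73
tool_pos: [0.4259, -0.1408, 0.2715]
ee_rot: [-3.141, 0.0, 1.636]
wrist_force: [1.1, -0.6, -8.4]
width: 0.0149
time: 17.57
tool_pos: [0.4246, -0.2187, 0.2718]
ee_rot: [3.142, -0.0, 1.637]
wrist_force: [0.6, -1.2, -8.6]
width: 0.0152
time: 17.9
tool_pos: [0.4246, -0.2191, 0.2719]
ee_rot: [3.141, -0.0, 1.637]
wrist_force: [-0.2, 0.2, -9.2]
width: 0.0152
[ 0.42456537 -0.21909224  0.27185522] [ 0.48555622  0.66715269 -9.42688573] [ 3.14141388e+00 -8.91951251e-05  1.63707710e+00]
```

View pics/s11c.png

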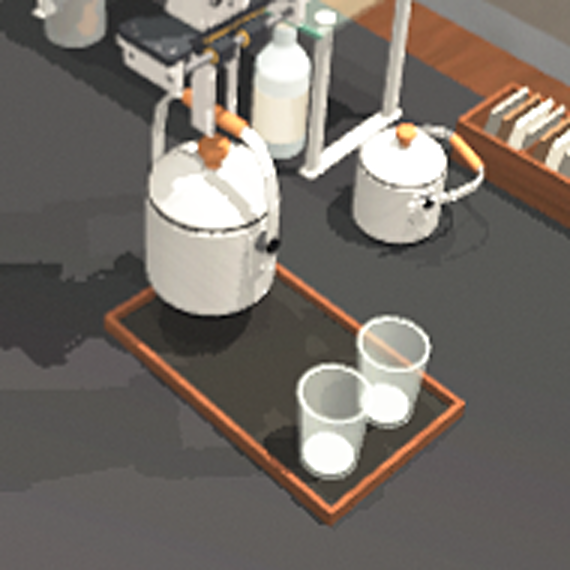

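View pics/t11c.png

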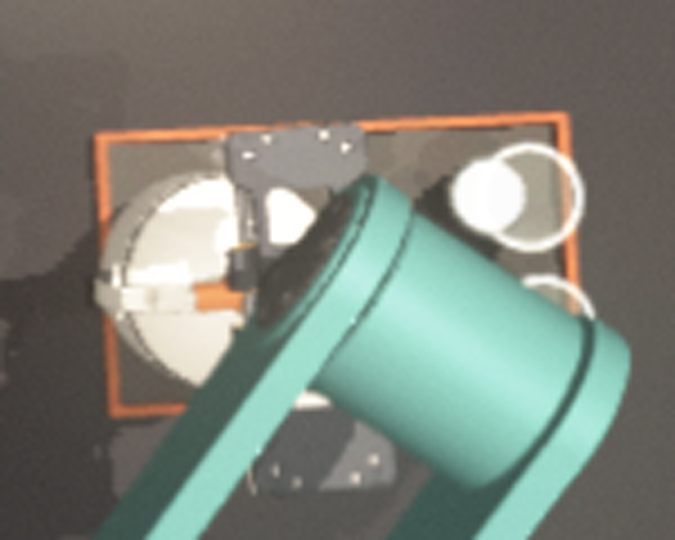

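The bucket hangs level over the tray's +y side, short of the free-half centre. The tumblers (side crop (333,420) and (392,370)) stand untouched. I'll refine the tray centre from its side-view corners.

```bash
python3 - <<'E'
from h import *
S=snap('side');T=snap('top')
pc={'near+y':(105,319),'near-y':(330,522),'far-y':(465,404)}
P={k:onz(S,200+p[0]/3-.33,150+p[1]/3-.33,.018) for k,p in pc.items()}
for k,v in P.items(): print(k,v.round(4))
print('len y',np.linalg.norm(P['near+y']-P['near-y']),'len x',np.linalg.norm(P['far-y']-P['near-y']))
c=(P['near+y']+P['far-y'])/2; ey=(P['near+y']-P['near-y'])/np.linalg.norm(P['near+y']-P['near-y'])
print('side c',c,'ey',ey,'free',c+.065*ey)
tc={'far+y':(96,133),'near+y':(112,417),'far-y':(569,114)}
Q={k:onz(T,290+p[0]/4.5-.4,180+p[1]/4.5-.4,.018) for k,p in tc.items()}
for k,v in Q.items(): print(k,v.round(4))
c=(Q['near+y']+Q['far-y'])/2; ey=(Q['far+y']-Q['far-y']);ey/=np.linalg.norm(ey); print('top c',c,'free',c+.065*ey,ey)
E
```

```text
near+y [ 0.3247 -0.1697  0.018 ]
near-y [ 0.3307 -0.4896  0.018 ]
far-y [ 0.5248 -0.4798  0.018 ]
len y 0.31989589698005916 len x 0.19436000801250716
side c [ 0.42471187 -0.32473771  0.018     ] ey [-0.01874984  0.99982421  0.        ] free [ 0.42349313 -0.25974913  0.018     ]
far+y [ 0.5181 -0.1576  0.018 ]
near+y [ 0.3276 -0.1648  0.018 ]
far-y [ 0.5267 -0.479   0.018 ]
top c [ 0.42713502 -0.32192417  0.018     ] free [ 0.42539239 -0.25694754  0.018     ] [-0.02680976  0.99964055  0.        ]
```

```bash
python3 -m inch '[{"linear":[0,-0.02,0],"twist":0,"gripper":0},{"linear":[0,-0.06,-0.02],"twist":0,"gripper":0},{"linear":[0,-0.12,-0.05],"twist":0,"gripper":0},{"linear":[0,-0.19,-0.09],"twist":0,"gripper":0},{"linear":[0,-0.26,-0.13],"twist":0,"gripper":0},{"linear":[0,-0.32,-0.17],"twist":0,"gripper":0},{"linear":[0,-0.37,-0.2],"twist":0,"gripper":0},{"linear":[0,-0.395,-0.23],"twist":0,"gripper":0},{"linear":[0,-0.395,-0.25],"twist":0,"gripper":0},{"linear":[0,-0.395,-0.25],"twist":0,"gripper":0}]'
python3 - <<'E'
from h import *
s=snap('side','side12.png')
o=robot.get_obs();print(o['tool_pos'],o['wrist_force'])
cv2.imwrite('pics/s12c.png',cv2.resize(s['image'][160:340,210:390,::-1],None,fx=3.2,fy=3.2,interpolation=cv2.INTER_CUBIC))
E
```

```text
time: 18.93
tool_pos: [0.4243, -0.2589, 0.246]
ee_rot: [-3.141, -0.001, 1.636]
wrist_force: [-0.2, 0.2, -8.4]
width: 0.0154
[ 0.42439857 -0.25866617  0.24645961] [-0.4645752   1.06025681 -9.29472154]
```

View pics/s12c.png

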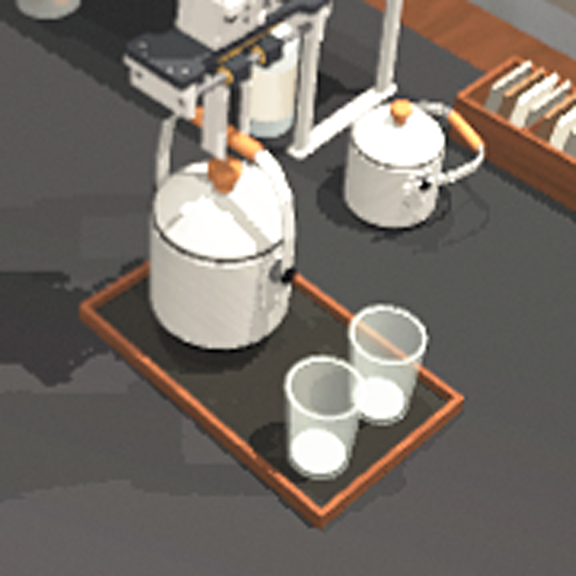

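The bucket (base at crop (222,340)) sits over the middle of the free half, clear of rim and tumblers. I'll lower it gently.

```bash
python3 -m inch '[{"linear":[0,0,-0.03],"twist":0,"gripper":0},{"linear":[0,0,-0.06],"twist":0,"gripper":0},{"linear":[0,0,-0.1],"twist":0,"gripper":0},{"linear":[0,0,-0.14],"twist":0,"gripper":0},{"linear":[0,0,-0.17],"twist":0,"gripper":0},{"linear":[0,0,-0.19],"twist":0,"gripper":0},{"linear":[0,0,-0.21],"twist":0,"gripper":0},{"linear":[0,0,-0.22],"twist":0,"gripper":0},{"linear":[0,0,-0.23],"twist":0,"gripper":0},{"linear":[0,0,-0.235],"twist":0,"gripper":0}]'; python3 -m inch '[{"linear":[0,0,-0.005],"twist":0,"gripper":0},{"linear":[0,0,-0.01],"twist":0,"gripper":0}]'
```

```text
time: 19.82
tool_pos: [0.4246, -0.2589, 0.2233]
ee_rot: [3.141, 0.0, 1.637]
wrist_force: [0.9, 0.3, -10.3]
width: 0.0151
time: 19.98
tool_pos: [0.4246, -0.2589, 0.2225]
ee_rot: [3.141, 0.0, 1.637]
wrist_force: [0.5, -0.4, -8.8]
width: 0.0153
```

```bash
python3 -m inch '[{"linear":[0,0,-0.005],"twist":0,"gripper":0},{"linear":[0,0,-0.01],"twist":0,"gripper":0},{"linear":[0,0,-0.01],"twist":0,"gripper":0}]'; python3 -m inch '[{"linear":[0,0,-0.003],"twist":0,"gripper":0},{"linear":[0,0,-0.006],"twist":0,"gripper":0},{"linear":[0,0,-0.006],"twist":0,"gripper":0}]'
```

```text
time: 20.23
tool_pos: [0.4245, -0.2589, 0.2212]
ee_rot: [3.142, -0.0, 1.637]
wrist_force: [-0.4, -0.4, -9.3]
width: 0.0153
time: 20.48
tool_pos: [0.4246, -0.2589, 0.221]
ee_rot: [3.141, 0.0, 1.637]
wrist_force: [-0.0, 0.6, -8.5]
width: 0.0152
```

```bash
python3 -m inch '[{"linear":[0,0,-0.003],"twist":0,"gripper":0},{"linear":[0,0,-0.006],"twist":0,"gripper":0},{"linear":[0,0,-0.006],"twist":0,"gripper":0}]'; python3 -m inch '[{"linear":[0,0,-0.003],"twist":0,"gripper":0},{"linear":[0,0,-0.005],"twist":0,"gripper":0},{"linear":[0,0,-0.005],"twist":0,"gripper":0}]'
```

```text
time: 20.73
tool_pos: [0.4247, -0.2589, 0.2209]
ee_rot: [3.141, 0.001, 1.637]
wrist_force: [-1.1, 0.6, -3.8]
width: 0.0148
time: 20.98
tool_pos: [0.4247, -0.259, 0.2209]
ee_rot: [3.14, 0.001, 1.637]
wrist_force: [-1.8, 1.5, 0.4]
width: 0.0152
```

The load went smoothly to zero, so the bucket is on the tray floor. I'll release and retreat straight up.

```bash
python3 -m inch '[{"linear":[-0.002,0,0],"twist":0,"gripper":0.2},{"linear":[-0.002,0,0],"twist":0,"gripper":0.25},{"linear":[-0.002,0,0],"twist":0,"gripper":0.3},{"linear":[-0.002,0,0],"twist":0,"gripper":0.4},{"linear":[-0.002,0,0],"twist":0,"gripper":0.5},{"linear":[-0.002,0,0],"twist":0,"gripper":0.5},{"linear":[-0.002,0,0],"twist":0,"gripper":0.5}]'; python3 -m inch '[{"linear":[0,0,0.05],"twist":0,"gripper":0.5},{"linear":[0,0,0.15],"twist":0,"gripper":0.5},{"linear":[0,0,0.3],"twist":0,"gripper":0.5},{"linear":[0,0,0.5],"twist":0,"gripper":0.5},{"linear":[0,0,0.7],"twist":0,"gripper":0.5},{"linear":[0,0,0.9],"twist":0,"gripper":0.5},{"linear":[0,0,1],"twist":0,"gripper":0.5}]' ; python3 -m inch '[{"linear":[0,0.3,0.2],"twist":0,"gripper":0.5},{"linear":[-0.1,0.6,0.2],"twist":0,"gripper":0.5},{"linear":[-0.2,1,0.2],"twist":0,"gripper":0.5}]';  python3 -m inch '[{"linear":[-0.1,0.35,0],"twist":0,"gripper":0.5},{"linear":[-0.2,0.7,0],"twist":0,"gripper":0.5},{"linear":[-0.3,1,0],"twist":0,"gripper":0.5},{"linear":[-0.3,1,0],"twist":0,"gripper":0.5}]'
python3 - <<'E'
from h import *
s=snap('side','side13.png');t=snap('top','top13.png')
o=robot.get_obs();print(o['tool_pos'],o['wrist_force'])
cv2.imwrite('pics/s13c.png',cv2.resize(s['image'][160:340,210:390,::-1],None,fx=3.2,fy=3.2,interpolation=cv2.INTER_CUBIC))
E
```

```text
time: 21.57
tool_pos: [0.4244, -0.259, 0.2196]
ee_rot: [3.141, 0.0, 1.637]
wrist_force: [-0.1, 0.6, -0.3]
width: 0.0465
time: 22.15
tool_pos: [0.4249, -0.2593, 0.3236]
ee_rot: [3.137, 0.004, 1.637]
wrist_force: [-0.4, 0.0, 1.6]
width: 0.0471
time: 22.4
tool_pos: [0.4046, -0.1593, 0.3407]
ee_rot: [3.14, 0.001, 1.634]
wrist_force: [0.8, 0.9, -1.1]
width: 0.0469
time: 22.73
tool_pos: [0.3729, -0.055, 0.3413]
ee_rot: [3.139, -0.001, 1.643]
wrist_force: [0.5, -0.4, -0.4]
width: 0.047
[ 0.37423943 -0.05828877  0.34036238] [0.16877966 0.5836545  0.38371852]
```

View pics/s13c.png

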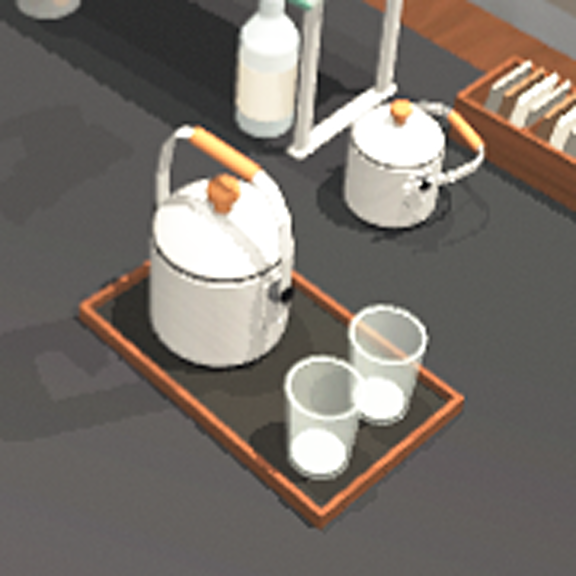

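View pics/top13.png

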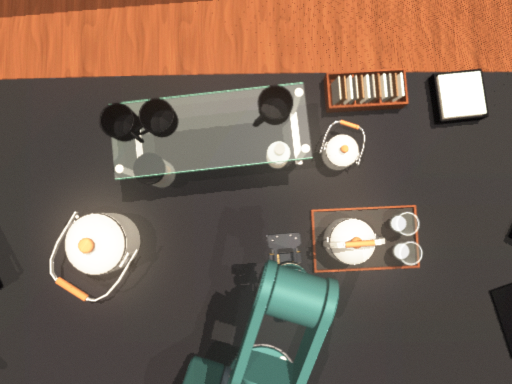

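The bucket stands inside the tray (top view (350,242)) with the handle upright over the knob (side crop (222,155)). The tumblers, bottle and canister look unchanged. One last numeric check before handing in.

```bash
python3 - <<'E'
from h import *
S=snap('side');T=snap('top')
def cen(s,box):
    hsv=cv2.cvtColor(np.ascontiguousarray(s['image']),cv2.COLOR_RGB2HSV); m=cv2.inRange(hsv,(5,110,90),(28,255,255)); x0,y0,x1,y1=box; mm=np.zeros_like(m); mm[y0:y1,x0:x1]=m[y0:y1,x0:x1]
    n,l,st,ce=cv2.connectedComponentsWithStats(mm); return [(c.round(1),a[4]) for c,a in zip(ce[1:],st[1:]) if a[4]>8]
gs=cen(S,(265,195,293,216)); kn=cen(S,(272,213,288,228)); gt=cen(T,(340,235,380,250)); print(gs,kn,gt)
g,e=tri(S,gs[0][0],T,max(gt,key=lambda q:q[1])[0]); print('grip',g.round(4),e)
print('grip@.218 side',onz(S,*gs[0][0],.218).round(4),'knob@.1726',onz(S,*kn[-1][0],.1726).round(4))
a=cv2.imread('pics/top0.png').astype(int);b=cv2.imread('pics/top13.png').astype(int)
for n,(x0,y0,x1,y1) in {'bottle':(265,138,293,168),'canister':(132,150,178,190),'tumblers':(388,208,425,267),'shelf':(110,80,200,150)}.items():
    d=np.abs(a-b).max(2)[y0:y1,x0:x1]; print(n,d.mean().round(1),(d>40).sum())
print(robot.get_obs()['time'])
E
```

```text
[(array([280.6, 205.2]), np.int32(32)), (array([278.8, 209.2]), np.int32(81))] [(array([280., 219.]), np.int32(102))] [(array([358.5, 240.4]), np.int32(72)), (array([359. , 245.2]), np.int32(60))]
grip [ 0.4321 -0.2547  0.2211] 0.001881551829134465
grip@.218 side [ 0.4339 -0.2515  0.218 ] knob@.1726 [ 0.4284 -0.2572  0.1726]
bottle 8.9 0
canister 11.3 0
tumblers 6.7 0
shelf 7.6 0
22.9333
```

```bash
python3 -c "
from bench import robot
print(robot.close_job())"
```

```text
the job is handed in; nothing more can be done
None
```

I handed the job in at about 23 s on the robot's clock. The middle-sized ice bucket now stands in the free half of the tray with its handle upright on its own.

- **What I did:** I pinched the grip and pulled the bucket about 180 mm out, roughly 11 cm clear of the shelf. I then swung the handle up along its arc until it snapped upright. After regripping it, I carried the bucket over and lowered it until the load on the wrist fell to zero. Then I let go and backed away.
- **Position:** the knob measures at about (0.428, -0.257), against a target of about (0.424, -0.259). The tool was set over that target when the bucket touched down.
- **Handle:** the grip measures about 4–5 mm from the point over the knob, at a height of about 0.22 m. The grip's colour patch was split by a highlight, so that figure is rough, but the pictures show the handle upright.
- **Other things:** comparing the first and last top views, nothing moved around the bottle, canister, tumblers and the left part of the shelf, and the rest looks unchanged. The robot is touching nothing.
- **Swing forces:** my first arc was slightly off, so the handle took up to about 6 N along its length before I corrected it. The bucket stayed flat in every picture.

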